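Slide a sample tray round the sieve shaker into the drying hood

ROBOT

A 6-joint arm with a two-finger parallel gripper is mounted at the origin on a cart in front of the work surface, level with it; the furniture and walls round the work are solid. World frame = base frame: x ahead of the robot, y to its left, z up, the work surface at z = 0. Lengths are in m, angles in rad, forces in N, time in s.
With the tool pointing down it reaches from about 0.35 to 1 m from the base axis. Payload 7.1 kg.
Tool frame: the origin (TCP) lies at the very end of the fingers, on their centre line; the grasp point (between the pads) lies 19 mm behind it; z points along the fingers, x is the direction in which the jaws open and shut, and the axes are right-handed (so a half turn about z gives the same grasp; the last joint's range is limited). The gripper opens to 85 mm and grips with 20 to 120 N. Pads are 22 mm wide; open, the fingers measure 114 mm over their backs; the gripper's body (76 mm by 85 mm) begins 54 mm behind the grasp point. The pads swing forward as they close: fully open they stand 13 mm farther back than shut.
Start: joints at [-1.191, 0.423, 1.63, -0, 1.089, -0.019], TCP at [0.243, -0.576, 0.231] pointing down, gripper open.
Joint ranges: [-3, 3], [-0.9, 2.11], [0.09, 2.58], [-1.31, 4.45], [0.11, 2.69], [-2.54, 2.54]. Speed limits (rad/s): [2.39, 2.39, 3.01, 3.14, 3.14, 3.14].

INTERFACE

Orientations are given as a unit quaternion [w, x, y, z].
In Python, from bench import env gives the robot as it stands. The module is installed in compiled form; this text tells all that it offers. Calls block until the motion is done:
- env.movep(position, orientation): joint-space move of the TCP to a pose.
- env.move_linear(position, attitude=None, velocity=0.15, max_force=None): straight line of the TCP; attitude=None keeps the orientation; velocity is the mean speed in m/s. With max_force (N) it stops when the force on the tool has changed by that much, and returns True; else False.
- env.goto_joints(angles): joint-space move.
- env.move_gripper(opening, force=None): opening from 0.0 (shut) to 1.0 (fully open); force is the grip in N (None keeps the last); returns when the fingers have stopped.
- env.pause(seconds).
- env.ik(position, orientation): joint angles nearest the present ones, or None.
- env.state(): the state.
- env.read_camera(name): name is "scene" or "top"; returns a dict with "frame" (480x640x3 uint8, red, green, blue), "fx", "fy", "cx", "cy" (pixels), "world_from_camera" (4x4, takes a point from camera to world coordinates). Camera axes: x right, y down, z forward; pixel columns grow to the right and rows downward; lengths in m; the calibration is good to about 2 mm. A picture is of the moment at which its call begins. There is no depth.
A pose or a line that the arm cannot do raises env.Unreachable and nothing moves.
- env.sign_off(): hands the job in, once; it reports no verdict.
Trained networks look in the newest picture that a camera, given by its name, has taken for a name from the list of things; names that differ only in an ending like _2 or _b are one class to them, and where a whole thing is asked for, a point or a joint stands for the part that bears it (a point fixed in the world has none). Each returns a list of dicts, best first, with "score" (0 to 1); they miss things now and then, are a little off and sometimes report something else, mostly with a low value. They report only what shows in the picture. A call takes as long as a camera call. They do not tell look-alikes from the thing itself.
- env.trace(label, camera): "pixels" (480x640 bool, what is visible of it) and "at" ([column, row] in pixels, amid what is visible of it).
The state is a dict: "time": time; "joint_pos": joint angles; "joint_velocities": joint speeds; "tau": joint torques, N m; "position": TCP position; "ee_rot": TCP orientation; "force": force on the tool from outside, world axes, zero at the start; "ft_torque": the same for the moment, N m; "gripper_width": opening from 0.0 (shut) to 1.0 (fully open).
Only numpy, scipy, OpenCV 4.12 (cv2) and the standard library are available. Lean on these libraries where they do the work, as an engineer would, in place of code of your own. Each camera call takes 0.05 s, during which the arm holds its last target.

TASK

Push the small steel tray with the open soil dish along the worktop, without lifting or tipping it, round the corner of the sieve shaker and through the gap beside the microscope, straight into the drying hood, midway between its sides. Push it in gently until it rests against the spring stop at the back, wherever that stop has been set, and leave it resting against it. On the way the tray must not touch the shaker or the microscope, and the two vials and the jar must be left undisturbed.

Things in the scene. Friction and masses are not known exactly. Their poses are not given: they have to be found in the camera images.
- sample_tray: open square-cornered sheet-steel tray, 80 mm along its x, 92 mm along its y, walls 30 mm high and 3 mm thick; loose, 0.2 to 0.45 kg, slides on the worktop with about 1 to 4 N. Origin: middle of its underside. Its x points away from the robot to within about 10 degrees at the start. It starts left of the gap, in front of the sieve shaker
- soil_dish: round open glass dish with brown soil, 69 mm across and 15 mm high, standing loose on the floor of the tray (2 mm of play along the tray's x, 8 mm along its y); origin: middle of its underside
- drying_hood: fixed white drying hood, open to the front (-x): two side panels 5 mm thick, 120 mm apart, and a flat roof with a grey lamp housing. Origin: on the worktop under the middle of the roof's front edge; x points into the hood, y to its left. Roof underside 130 mm up, roof and panels 145 mm deep, 168 mm high in all. The tray's near wall ends 10 to 34 mm under the roof: lean the tool back 35 to 45 degrees
- stop_nearest (a point): a fixed mark on the hood: the nearest place where the front face of the stop's black rubber pad (80 mm wide, 6 to 30 mm above the worktop) can stand, 90 mm inside the roof's front edge, 18 mm up. The real pad stands 0 to 24 mm deeper, set anew each time and not reported: feel for it. The pad is sprung and damped, gives 1 mm per newton up to 12 mm, then is rigid
- vial_tall: small upright dropper vial with a black bulb, 27 mm across, 99 mm high, stands loose and topples easily; origin: middle of its underside. One vial stands near the front edge at the microscope's side of the gap, the other in front of the shaker at the other side of the gap; which is which varies
- vial_short: the other dropper vial, also with a black bulb, 27 mm across, 89 mm high; origin: middle of its underside
- sample_jar: white sample jar with a white screw lid, 56 mm across, 76 mm high, loose, standing well to the left of the tray; origin: middle of its underside
- dissecting_microscope: fixed black microscope, 381 mm high; round foot of 84 mm radius and 26 mm height about the origin (middle of the underside), everything above it lies within that circle
- shaker_corner (a point): fixed point on the grey sieve shaker: the near right-hand corner (rounded) of its foot plate, which hangs from 26 to 48 mm above the worktop. Seen from above the plate's front edge runs from here along (0.17, 0.98), its right-hand edge along (0.98, -0.17); the shaker's body, 0.2 m high with tall rods, stands over the plate, its knobs level with the front edge
Mind the look-alikes: they are no part of the job. Leave any green look-alike of the soil_dish alone.

How it is judged:
On the way:
1. the tray is in the mouth of the hood, lying straight between its sides (x of sample_tray in the frame of drying_hood above 0 m and y of sample_tray in the frame of drying_hood between -0.01 and 0.01 m), for 0.05 s.
At the end, for the whole second after the job is handed in: the tray stands still on the worktop in the hood, pressing on the spring stop with over 0.1 N, its middle at least 46 mm behind the roof's front edge, within 10 mm of the hood's centre line and within 5.7 degrees of its direction; the soil dish stands level in the tray (16 mm) (contact force between sample_tray and drying_hood above 0.1 N and x of sample_tray in the frame of drying_hood above 0.046 m and y of sample_tray in the frame of drying_hood between -0.01 and 0.01 m and angle between the x axis of sample_tray and the x axis of drying_hood, either way round below 0.1 rad and height (world z) of sample_tray below 0.004 m and horizontal distance between soil_dish and sample_tray below 0.016 m and angle between soil_dish's own z axis and vertical below 0.1 rad and linear speed of sample_tray below 0.01 m/s); the robot touches nothing.
It fails at once if the tray is lifted or tipped (it must slide on the worktop) (height (world z) of sample_tray above 0.008 m or angle between sample_tray's own z axis and vertical above 0.12 rad).
It fails at once if the soil dish is tipped or comes out of the tray (angle between soil_dish's own z axis and vertical above 0.2 rad or horizontal distance between soil_dish and sample_tray above 0.03 m).
It fails at once if the tray is rammed against the drying hood or its stop (over 22 N) (contact force between sample_tray and drying_hood above 22 N).
It fails at once if the tray touches the sieve shaker or the microscope (contact force between sample_tray and sieve_shaker above 0.5 N or contact force between sample_tray and dissecting_microscope above 0.5 N).
It fails at once if a vial or the jar is touched by the tray or moved by more than 6 mm (contact force between sample_tray and vial_tall above 0.3 N or contact force between sample_tray and vial_short above 0.3 N or contact force between sample_tray and sample_jar above 0.3 N or distance of any of vial_tall, vial_short, sample_jar from where it was at the start of the episode above 0.006 m).
It also fails if it takes over 72 s, if anything falls off the work surface, if the arm or the gripper's body presses on something with over 40 N, if the wrist force passes 120 N, or if a joint passes its speed limit or range.

## Working session

There is one attempt and no reset: what is moved stays moved. The work goes in short steps, each a Python script; the robot and the scene stay as the last script left them, time stands still between calls to the robot, and variables do not carry over. Pictures are saved under pics/ and viewed, and the job is handed in when it is done.

```bash
mkdir -p pics; cat > h.py <<'E'
import numpy as np, cv2
from bench import env
def snap(cam,name):
    d=env.read_camera(cam); cv2.imwrite('pics/'+name,d['frame'][:,:,::-1]); return d
def ray(d,u,v,z):
    T=np.array(d['world_from_camera']); r=T[:3,:3]@np.array([(u-d['cx'])/d['fx'],(v-d['cy'])/d['fy'],1]); o=T[:3,3]
    return o+r*(z-o[2])/r[2]
def proj(d,p):
    T=np.linalg.inv(np.array(d['world_from_camera'])); q=T[:3,:3]@np.asarray(p)+T[:3,3]
    return np.array([d['fx']*q[0]/q[2]+d['cx'],d['fy']*q[1]/q[2]+d['cy']])
E
python3 - <<'E'
from h import *
for c in ('scene','top'):
    d=snap(c,c+'0.png'); print(c,d['fx'],np.round(d['world_from_camera'],3).tolist())
    for n in ['sample_tray','soil_dish','drying_hood','vial_tall','vial_short','sample_jar','dissecting_microscope','sieve_shaker','shaker_corner','stop_nearest']:
        try:
            for r in env.trace(n,c)[:3]:
                m=r['pixels']; ys,xs=np.where(m); print(n,round(r['score'],2),np.round(r['at'],1),(xs.min(),xs.max(),ys.min(),ys.max()),m.sum())
        except Exception as e: print(n,e)
print(env.state())
E
```

```text
scene 464.7269595163319 [[-0.545, -0.649, 0.531, 0.085], [-0.838, 0.41, -0.359, 0.574], [0.015, -0.641, -0.767, 0.724], [0.0, 0.0, 0.0, 1.0]]
sample_tray 0.57 [363.6 298.6] (np.int64(313), np.int64(380), np.int64(268), np.int64(330)) 1501
soil_dish 0.98 [398.  154.2] (np.int64(384), np.int64(414), np.int64(145), np.int64(168)) 581
drying_hood 0.68 [336.9 153.8] (np.int64(299), np.int64(381), np.int64(111), np.int64(219)) 5604
drying_hood 0.31 [199.1 372.4] (np.int64(177), np.int64(220), np.int64(343), np.int64(396)) 1739
vial_tall 0.72 [322.7 241. ] (np.int64(317), np.int64(332), np.int64(218), np.int64(256)) 488
vial_short 0.61 [459.4 238.1] (np.int64(448), np.int64(469), np.int64(222), np.int64(255)) 475
sample_jar 0.57 [200.8 370. ] (np.int64(177), np.int64(221), np.int64(343), np.int64(396)) 1741
sieve_shaker it knows: dissecting_microscope, drying_hood, sample_jar, sample_tray, soil_dish, stop_nearest, vial_short, vial_tall
shaker_corner it knows: dissecting_microscope, drying_hood, sample_jar, sample_tray, soil_dish, stop_nearest, vial_short, vial_tall
stop_nearest 0.58 [335.8 
[... 1315 characters left out ...]
t64(228)) 4709
{'time': 0.9, 'joint_pos': array([-1.19100349e+00,  4.23053994e-01,  1.62989870e+00, -3.26095272e-05,
        1.08863120e+00, -1.90184762e-02]), 'joint_velocities': array([-0.00195104,  0.00068081,  0.0018636 ,  0.00092887,  0.00016479,
        0.00124551]), 'tau': array([ 1.92688800e-03, -5.57317150e+01, -2.82146376e+01,  1.16037204e-04,
        6.97962987e-04,  3.04214655e-05]), 'position': array([ 0.2426992 , -0.57593021,  0.23134832]), 'ee_rot': array([ 1.43722645e-05,  8.33167795e-01, -5.53020275e-01, -4.61488306e-06]), 'force': array([-0.18107783,  0.64353349, -0.23121406]), 'ft_torque': array([-0.00266338, -0.00377727, -0.00317366]), 'gripper_width': 0.9987258053007886}
```

View pics/scene0.png

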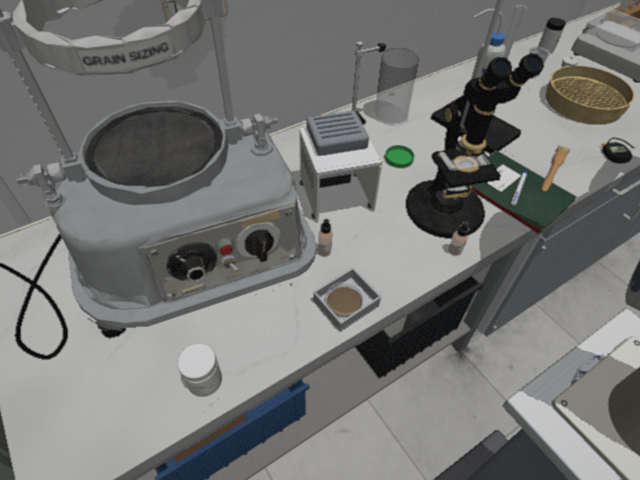

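View pics/top0.png

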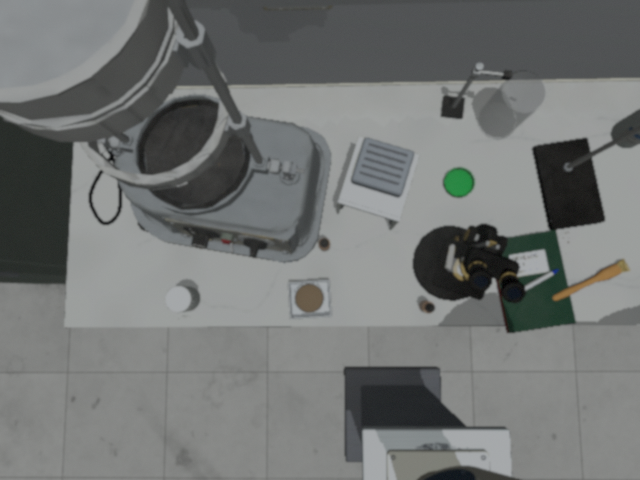

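```bash
python3 - <<'E'
import cv2
a=cv2.imread('pics/top0.png')[130:340,250:500]; cv2.imwrite('pics/topc.png',cv2.resize(a,None,fx=2.8,fy=2.8,interpolation=cv2.INTER_CUBIC))
a=cv2.imread('pics/scene0.png')[110:340,280:480]; cv2.imwrite('pics/scenec.png',cv2.resize(a,None,fx=2.6,fy=2.6,interpolation=cv2.INTER_CUBIC))
E
```

```text
(no output)
```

View pics/topc.png

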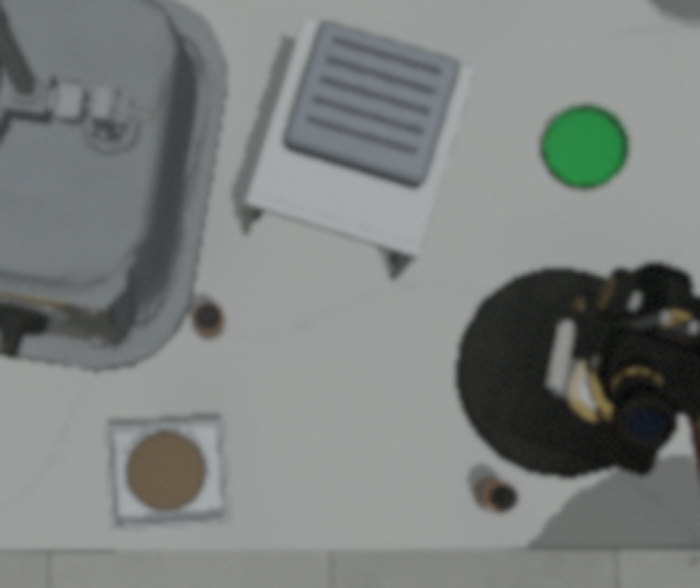

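View pics/scenec.png

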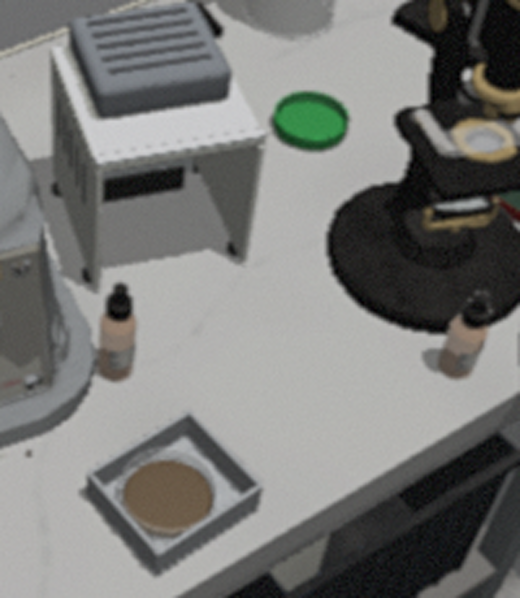

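The tray could be mistaken for nothing else; the brown soil dish in the tray is at top (309,297). The green dish at top (460,182) is the look-alike and stays untouched. Vials are at top (325,243) and (427,306), the jar at (180,298). Next I fit poses.

```bash
python3 - <<'E'
from h import *
T=env.read_camera('top'); S=env.read_camera('scene')
def tc(x,y): return 250+x/2.8-.3,130+y/2.8-.3
def sc(x,y): return 280+x/2.6-.3,110+y/2.6-.3
print('tray rim top',[ray(T,*tc(*p),.03)[:2].round(4).tolist() for p in [(108,422),(218,415),(226,517),(113,527)]])
print('tray rim scene (far-L? )',[ray(S,*sc(*p),.03)[:2].round(4).tolist() for p in [(88,480),(188,416),(262,490),(158,556)]])
print('hood panel feet scene',[ray(S,*sc(*p),0)[:2].round(4).tolist() for p in [(93,285),(246,262)]])
for z in (.13,.135,.14):
  print('hood roof front corners',z,[ray(S,*sc(*p),z)[:2].round(4).tolist() for p in [(97,166),(266,136)]],[ray(T,*tc(*p),z)[:2].round(4).tolist() for p in [(246,206),(416,258),(312,20),(472,70)]])
print('hood feet top',[ray(T,*tc(*p),0)[:2].round(4).tolist() for p in [(246,234),(392,280)]])
for n in ['vial_tall','vial_short']:
  for r in env.trace(n,'scene')[:2]:
    ys,xs=np.where(r['pixels']); i=ys.max(); print(n,r['score'],r['at'],'foot',ray(S,r['at'][0],i,0.0)[:2], [ (h,ray(S,xs[ys==ys.min()].mean(),ys.min(),h)[:2].round(4)) for h in (.089,.099)])
print('vial bulbs top L',[(h,ray(T,*tc(208,318),h)[:2].round(4)) for h in (.082,.092)],'R',[(h,ray(T,*tc(503,497),h)[:2].round(4)) for h in (.082,.092)])
print('vial foot scene L',ray(S,*sc(116,376),0)[:2],'R',ray(S,*sc(457,373),0)[:2])
print('shaker corner top',[(ray(T,*tc(*p),.048)[:2].round(4)) for p in [(224,100),(208,230),(190,300),(160,350),(100,370),(0,356)]])
print('micro foot top',[(ray(T,*tc(*p),.026)[:2].round(4)) for p in [(457,372),(560,266),(560,476),(482,440),(480,305)]])
print('edge',ray(T,*tc(300,549),0))
E
```

```text
tray rim top [[0.4749, 0.3181], [0.4798, 0.2313], [0.4003, 0.2257], [0.393, 0.3142]]
tray rim scene (far-L? ) [[0.4638, 0.3222], [0.4711, 0.2328], [0.3935, 0.2267], [0.3898, 0.3155]]
hood panel feet scene [[0.6361, 0.2061], [0.5902, 0.085]]
hood roof front corners 0.13 [[0.6341, 0.2059], [0.5948, 0.0806]] [[0.6277, 0.209], [0.5883, 0.0871], [0.7662, 0.1589], [0.7267, 0.0429]]
hood roof front corners 0.135 [[0.6295, 0.209], [0.5905, 0.0847]] [[0.6268, 0.2091], [0.5876, 0.0878], [0.7646, 0.1593], [0.7253, 0.0438]]
hood roof front corners 0.14 [[0.6249, 0.2121], [0.5862, 0.0889]] [[0.6258, 0.2092], [0.5868, 0.0885], [0.7629, 0.1596], [0.7238, 0.0448]]
hood feet top [[0.629, 0.2073], [0.5897, 0.0886]]
vial_tall 0.85 [321.5, 238.9] foot [0.5473904  0.24939266] [(0.089, array([0.5591, 0.2352])), (0.099, array([0.5516, 0.2405]))]
vial_short 0.88 [460.7, 239.0] foot [0.39925609 0.0157091 ] [(0.089, array([0.4129, 0.0223])), (0.099, array([0.4078, 0.031 ]))]
vial bulbs top L [(0.082, array([0.5512, 0.2379])), (0.092, array([0.5502, 0.2378]))] R [(0.082, array([0.4161, 0.0207])), (0.092, array([0.4164, 0.0227]))]
vial foot scene L [0.5479348 0.2423491] R [0.41013431 0.01945701]
shaker corner top [array([0.729 , 0.2243]), array([0.6244, 0.2378]), array([0.5691, 0.2523]), array([0.5301, 0.276 ]), array([0.5148, 0.3228]), array([0.5264, 0.4012])]
micro foot top [array([0.5125, 0.0424]), array([ 0.5961, -0.0414]), array([ 0.4306, -0.0353]), array([0.4589, 0.0244]), array([0.5655, 0.0228])]
edge [0.37349944 0.16688273 0.        ]
```

```bash
cat > fit.py <<'E'
from h import *
from scipy.optimize import minimize
def box(x,y,a,x0,x1,y0,y1,z0,z1):
    R=np.array([[np.cos(a),-np.sin(a)],[np.sin(a),np.cos(a)]])
    return [np.r_[R@[i,j]+[x,y],k] for k in (z0,z1) for i,j in ((x0,y0),(x1,y0),(x1,y1),(x0,y1))]
def draw(img,d,P,s,off,col):
    q=[((proj(d,p)-off+.3)*s).astype(int) for p in P]
    for a,b in [(0,1),(1,2),(2,3),(3,0),(4,5),(5,6),(6,7),(7,4),(0,4),(1,5),(2,6),(3,7)]: cv2.line(img,tuple(map(int,q[a])),tuple(map(int,q[b])),col,1)
def hullmask(d,Ps):
    m=np.zeros((480*4,640*4),np.uint8); q=np.array([proj(d,p) for p in Ps]); 
    cv2.fillConvexPoly(m,cv2.convexHull(((q+.5)*4).astype(np.int32)),1)
    return cv2.resize(m.astype(np.float32),(640,480),interpolation=cv2.INTER_AREA)
def best(n,c,near,r=60):
    for t in env.trace(n,c):
        if np.hypot(*(np.array(t['at'])-near))<r: return t['pixels']
def fit(x0,names,zs,ext,ds):
    ms={}
    for c,d in ds.items():
        near=proj(d,[x0[0],x0[1],.03]); u=np.zeros((480,640),np.uint8)
        ok=False
        for n in names:
            m=best(n,c,near)
            if m is not None: u|=m.astype(np.uint8); ok=True
        u=cv2.morphologyEx(u,cv2.MORPH_CLOSE,np.ones((5,5)))
        cs,_=cv2.findContours(u,cv2.RETR_EXTERNAL,cv2.CHAIN_APPROX_NONE)
        if ok: u[:]=0; cv2.drawContours(u,[max(cs,key=cv2.contourArea)],-1,1,-1); ms[c]=u
    f=lambda p: sum(np.abs(hullmask(ds[c],box(*p,*ext,*zs))-m).sum() for c,m in ms.items())
    s=np.array([x0+np.array(v) for v in [(0,0,0),(.01,0,0),(0,.01,0),(0,0,.15)]])
    r=minimize(f,x0,method='Nelder-Mead',options=dict(initial_simplex=s,xatol=1e-4,fatol=.1)); return r.x,r.fun,ms
TR=(-.04,.04,-.046,.046)
def look(name,tray,hood,ds):
    for c,d in ds.items():
        off,s,w=((250,130),2.8,(250,210)) if c=='top' else ((280,110),2.6,(200,230))
        img=cv2.resize(np.ascontiguousarray(d['frame'][off[1]:off[1]+w[1],off[0]:off[0]+w[0],::-1]),None,fx=s,fy=s,interpolation=cv2.INTER_CUBIC)
        draw(img,d,box(*tray,*TR,0,.03),s,off,(0,0,255)); draw(img,d,box(*hood,0,.145,-.065,.065,0,.135),s,off,(0,255,255))
        cv2.imwrite(f'pics/{name}_{c}.png',img)
E
python3 - <<'E'
from fit import *
ds={c:env.read_camera(c) for c in('top','scene')}
for sub in (['top','scene'],['top'],['scene']):
    p,f,_=fit(np.array([.435,.272,.06]),['sample_tray','soil_dish'],(0,.03),TR,{c:ds[c] for c in sub}); print(sub,p.round(4),f)
    if len(sub)==2: P=p
look('f0',P,(.6095,.147,-.317),ds)
for r in env.trace('sample_jar','top')[:1]: print('jar',ray(ds['top'],*r['at'],.06))
for q in [(.36,.0,.45),(.36,-.2,.45)]:print(env.ik(q,[0,1,0,0]))
E
```

```text
['top', 'scene'] [0.4339 0.2723 0.0548] 142.125
['top'] [0.4345 0.2717 0.0551] 66.5
['scene'] [0.4336 0.2724 0.0538] 60.125
jar [0.44025116 0.54710414 0.06      ]
[-3.30615783e-02 -2.11708975e-01  1.85397392e+00 -4.44089210e-16
  1.49932771e+00 -3.30615783e-02]
[-5.35998281e-01 -1.14450697e-01  1.77534696e+00 -4.44089210e-16
  1.48069639e+00 -5.35998281e-01]
```

View pics/f0_top.png

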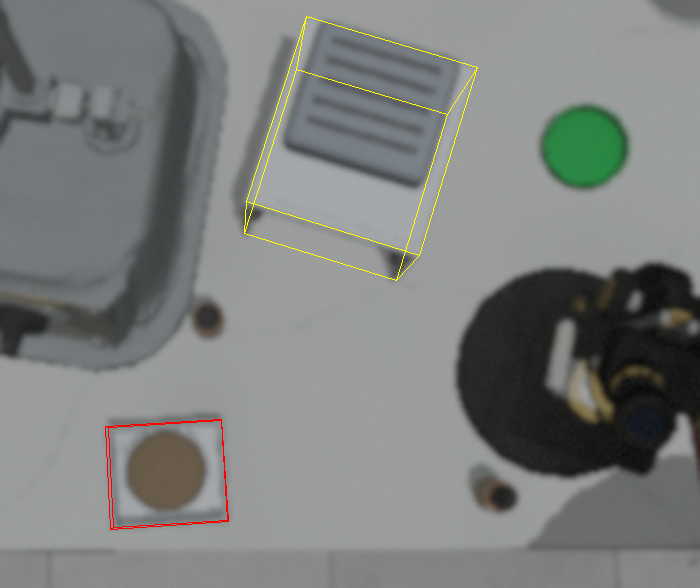

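View pics/f0_scene.png

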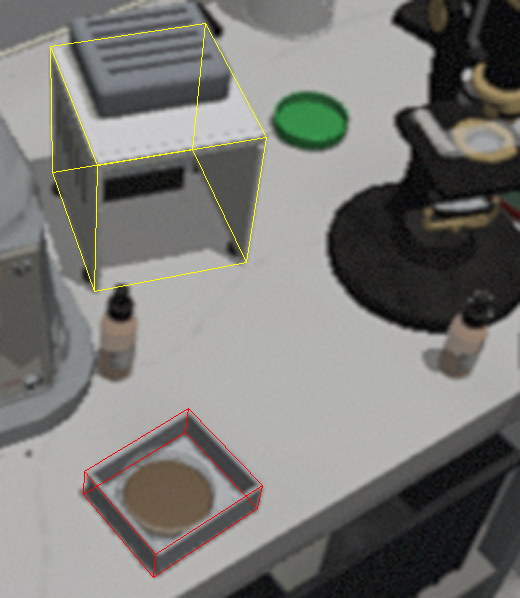

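```bash
cat > p.py <<'E'
from fit import *
from scipy.spatial.transform import Rotation as Rn
HO=np.array([.6095,.147]); HA=-.314
def rot(a): return np.array([[np.cos(a),-np.sin(a)],[np.sin(a),np.cos(a)]])
def h2w(p): return HO+rot(HA)@np.asarray(p)
def w2h(p): return rot(HA).T@(np.asarray(p)-HO)
def quat(M):
    q=Rn.from_matrix(M).as_quat(); return np.r_[q[3],q[:3]]
def qdown(a): # tool x along yaw a, tool y = to the right of it
    x=np.array([np.cos(a),np.sin(a),0]); z=np.array([0,0,-1.]); return quat(np.c_[x,np.cross(z,x),z])
def qlean(a,lean,flip=1): # push direction a, leaned back
    f=np.array([np.cos(a),np.sin(a),0]); u=np.array([0,0,1.])
    z=np.sin(lean)*f-np.cos(lean)*u; x=flip*np.array([np.sin(a),-np.cos(a),0]); return quat(np.c_[x,np.cross(z,x),z])
def side(t,dx,gap): # tool xy for pushing left face
    return np.asarray(t[:2])+rot(t[2])@[dx,.046+.011+gap]
def near(t,dy,gap):
    return np.asarray(t[:2])+rot(t[2])@[-.04-gap,dy]
E
python3 - <<'E'
from p import *
lo=np.array([-3,-.9,.09,-1.31,.11,-2.54]);hi=np.array([3,2.11,2.58,4.45,2.69,2.54])
t0=(.4345,.272,.055); t1=(*h2w([-.17,-.004]),HA)
print(t1)
for t in (t0,t1):
  for z in (.15,.01): print('side',env.ik([*side(t,0,.02),z],qdown(t[2])))
for l in (35,40,42,45):
 for fl in (1,-1):
  for xh,z in ((-.25,.12),(-.22,.012),(-.1,.012),(.026,.012)): 
    j=env.ik([*h2w([xh,-.004]),z],qlean(HA,np.radians(l),fl)); print(l,fl,xh,None if j is None else j.round(2))
for a in (-1.19,.6): print(env.ik([.36*np.cos(a),.36*np.sin(a),.45],qdown(a)),env.ik([.36*np.cos(a),.36*np.sin(a),.45],[0,1,0,0]))
E
```

```text
(np.float64(0.4465765655305701), np.float64(0.19570271553707647), -0.314)
side [ 6.59839795e-01  4.29959943e-01  1.84580980e+00 -4.44089210e-16
  8.65822912e-01  6.04839795e-01]
side [ 6.59839795e-01  6.63041570e-01  1.88443745e+00 -4.44089210e-16
  5.94113630e-01  6.04839795e-01]
side [ 4.97439462e-01  4.14545064e-01  1.87244647e+00 -4.44089210e-16
  8.54601116e-01  8.11439462e-01]
side [ 4.97439462e-01  6.52954784e-01  1.91160074e+00 -4.44089210e-16
  5.77037133e-01  8.11439462e-01]
35 1 -0.25 [ 0.89  0.37  2.33 -1.27  0.6  -2.37]
35 1 -0.22 None
35 1 -0.1 [ 0.55  0.69  2.17  4.41  0.47 -2.04]
35 1 0.026 None
35 -1 -0.25 [ 0.89  0.37  2.33 -1.27  0.6   0.77]
35 -1 -0.22 None
35 -1 -0.1 [0.55 0.69 2.17 4.41 0.47 1.1 ]
35 -1 0.026 None
40 1 -0.25 None
40 1 -0.22 [ 0.87  0.73  2.31  4.44  0.67 -1.72]
40 1 -0.1 [ 0.59  0.73  2.2   4.29  0.58 -1.88]
40 1 0.026 [ 0.39  0.75  2.02  4.3   0.47 -2.11]
40 -1 -0.25 None
40 -1 -0.22 [0.87 0.73 2.31 4.44 0.67 1.42]
40 -1 -0.1 [0.59 0.73 2.2  4.29 0.58 1.26]
40 -1 0.026 [0.39 0.75 2.02 4.3  0.47 1.03]
42 1 -0.25 None
42 1 -0.22 [ 0.89  0.75  2.3
[... 271 characters left out ...]
-0.25 None
45 1 -0.22 [ 0.92  0.78  2.32  4.41  0.77 -1.63]
45 1 -0.1 [ 0.63  0.77  2.21  4.23  0.7  -1.77]
45 1 0.026 [ 0.41  0.79  2.04  4.17  0.58 -1.95]
45 -1 -0.25 None
45 -1 -0.22 [0.92 0.78 2.32 4.41 0.77 1.51]
45 -1 -0.1 [0.63 0.77 2.21 4.23 0.7  1.37]
45 -1 0.026 [0.41 0.79 2.04 4.17 0.58 1.19]
[-1.22306158e+00 -2.11708975e-01  1.85397392e+00 -4.44089210e-16
  1.49932771e+00 -3.30615783e-02] [-1.22306158e+00 -2.11708975e-01  1.85397392e+00 -4.44089210e-16
  1.49932771e+00 -1.22306158e+00]
[ 5.66938422e-01 -2.11708975e-01  1.85397392e+00 -4.44089210e-16
  1.49932771e+00 -3.30615783e-02] [ 5.66938422e-01 -2.11708975e-01  1.85397392e+00 -4.44089210e-16
  1.49932771e+00  5.66938422e-01]
```

```bash
python3 - <<'E'
from p import *
t0=(.4345,.272,.055)
env.goto_joints([-1.223,-.212,1.854,0,1.499,-.033])
j=env.ik([*side(t0,0,.025),.2],qdown(t0[2]))
env.goto_joints([j[0],-.212,1.854,0,1.499,j[5]])
env.move_gripper(.45)
env.movep([*side(t0,0,.025),.2],qdown(t0[2]))
env.move_linear([*side(t0,0,.025),.008],None,.1)
s=env.state(); print(s['time'],s['position'],s['force'],s['gripper_width'])
snap('top','t1.png');snap('scene','s1.png')
a=cv2.imread('pics/scene0.png')
E
python3 - <<'E'
import cv2
import numpy as np
a=cv2.imread('pics/t1.png')[180:380,240:440];b=cv2.imread('pics/s1.png')[180:380,240:440]
cv2.imwrite('pics/c1.png',cv2.resize(np.hstack([a,b]),None,fx=2,fy=2,interpolation=cv2.INTER_CUBIC))
E
```

```text
8.8667 [0.43029149 0.35412202 0.00849224] [-0.48230367 -0.97484322  0.55667119] 0.4506661214868556
```

View pics/c1.png

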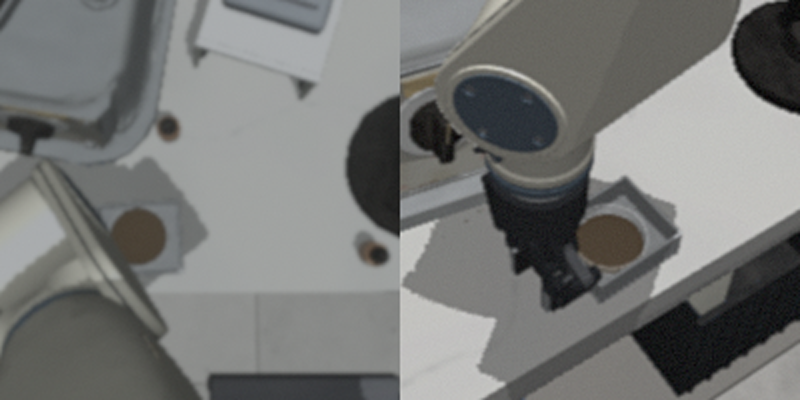

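```bash
python3 - <<'E'
from p import *
t0=np.array([.4345,.272,.055]); t1=np.array([*h2w([-.17,-.004]),HA])
env.move_linear([*side(t0,0,0.002),.008],None,.04)
for k in np.linspace(0,.5,4)[1:]:
    t=t0+k*(t1-t0); 
    env.move_linear([*side(t,0,0),.008],qdown(t[2]),.035)
    s=env.state(); print(round(s['time'],2),s['position'].round(4),s['force'].round(2),t.round(3))
snap('top','t2.png');snap('scene','s2.png')
a=cv2.imread('pics/t2.png')[180:380,240:440];b=cv2.imread('pics/s2.png')[180:380,240:440]
cv2.imwrite('pics/c2.png',cv2.resize(np.hstack([a,b]),None,fx=2,fy=2,interpolation=cv2.INTER_CUBIC))
E
```

```text
10.29 [0.4368 0.3159 0.008 ] [-0.28  0.11  0.23] [ 0.437  0.259 -0.006]
10.84 [0.4424 0.3031 0.008 ] [-0.09  0.13 -1.08] [ 0.439  0.247 -0.068]
11.4 [0.4479 0.29   0.008 ] [-0.15 -0.79 -0.86] [ 0.441  0.234 -0.13 ]
```

View pics/c2.png

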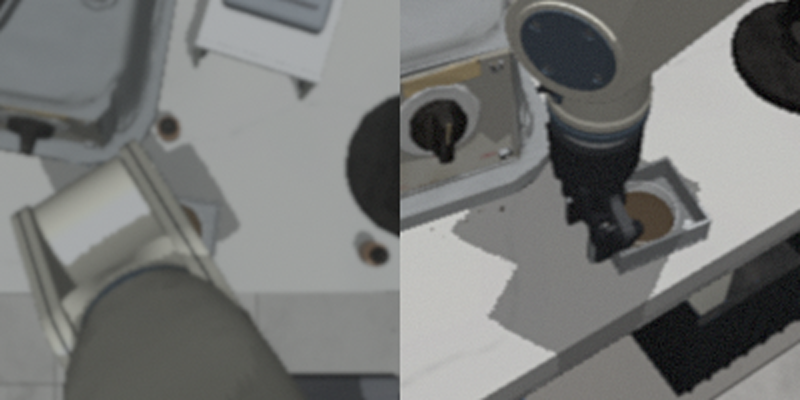

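```bash
python3 - <<'E'
from p import *
S=env.read_camera('scene')
P=[ray(S,240+(u-400)/2-.2,180+v/2-.2,z)[:2] for u,v,z in [(668,160,.03),(709,225,.03),(618,257,.03),(707,240,.0),(620,272,.0)]]
print(np.round(P,4)); print('far edge yaw',np.arctan2(*(P[0]-P[1])[::-1]), 'right..',np.arctan2(*(P[2]-P[1])[::-1])-np.pi/2)
Q=box(.441,.234,-.13,*TR,0,.03)
print([ (proj(S,q)*2-[80,360]).round() for q in Q])
E
```

```text
[[0.4678 0.1845]
 [0.39   0.1982]
 [0.4067 0.2861]
 [0.3913 0.194 ]
 [0.4069 0.2813]]
far edge yaw -0.1741199211071541 right.. -0.18767242431958064
[array([704., 236.]), array([661., 173.]), array([576., 206.]), array([616., 273.]), array([709., 218.]), array([664., 154.]), array([577., 188.]), array([618., 255.])]
```

```bash
python3 - <<'E'
from p import *
t0=np.array([.4345,.272,.055]); t1=np.array([*h2w([-.17,-.004]),HA])
for k in np.linspace(.5,1,4)[1:]:
    t=t0+k*(t1-t0); 
    env.move_linear([*side(t,0,0),.008],qdown(t[2]),.035)
s=env.state(); print(round(s['time'],2),s['position'].round(4),s['force'].round(2),t.round(3))
snap('scene','s3.png'); S=env.read_camera('scene')
ds={'scene':S}
look('f3',t1,(*HO,HA),ds)
E
```

```text
13.24 [0.4642 0.2496 0.008 ] [0.68 0.1  0.25] [ 0.447  0.196 -0.314]
```

View pics/f3_scene.png

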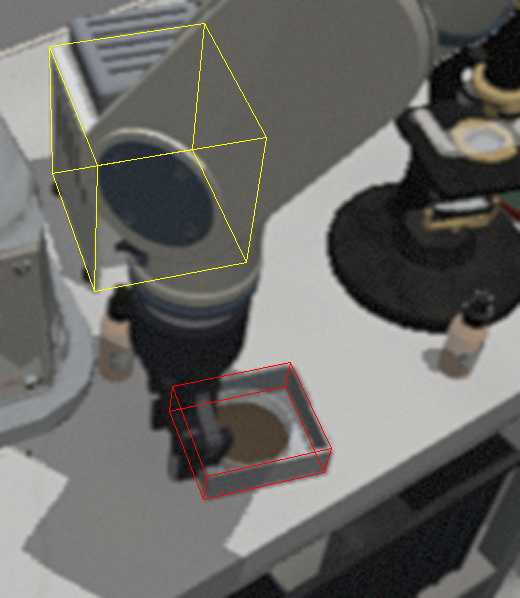

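```bash
python3 - <<'E'
from p import *
t1=np.array([*h2w([-.17,-.004]),HA])
env.move_linear([*side(t1,0,.012),.008],None,.06)
env.move_linear([*side(t1,0,.012),.2],None,.15)
L=np.radians(45); q=qlean(HA,L,-1)
for xh in (-.25,-.24,-.23,-.22):
  for z in (.012,.05,.1,.15,.2):
    j=env.ik([*h2w([xh,-.004]),z],q); print(xh,z,None if j is None else j.round(2))
for az in (-.314,-.2,-.1,0):
  j=env.ik([.36,.22,.25],qlean(az,L,-1)); print(az,None if j is None else j.round(2))
print(env.state()['joint_pos'])
E
```

```text
-0.25 0.012 None
-0.25 0.05 None
-0.25 0.1 None
-0.25 0.15 None
-0.25 0.2 [ 1.    0.23  2.33 -1.23  0.81  0.75]
-0.24 0.012 None
-0.24 0.05 None
-0.24 0.1 None
-0.24 0.15 None
-0.24 0.2 [ 0.97  0.23  2.32 -1.25  0.8   0.74]
-0.23 0.012 [0.95 0.78 2.32 4.44 0.78 1.52]
-0.23 0.05 None
-0.23 0.1 None
-0.23 0.15 None
-0.23 0.2 [ 0.95  0.24  2.32 -1.27  0.78  0.73]
-0.22 0.012 [0.92 0.78 2.32 4.41 0.77 1.51]
-0.22 0.05 None
-0.22 0.1 None
-0.22 0.15 None
-0.22 0.2 [ 0.92  0.24  2.31 -1.28  0.77  0.72]
-0.314 [ 1.03  0.1   2.3  -1.09  0.89  0.56]
-0.2 [ 1.01  0.06  2.34 -1.16  0.81  0.52]
-0.1 [ 0.98  0.03  2.38 -1.23  0.72  0.47]
0 [ 0.94 -0.    2.41 -1.3   0.63  0.43]
[4.87170371e-01 3.35260890e-01 1.85326113e+00 1.41848075e-05
 9.54757911e-01 8.01144129e-01]
```

```bash
python3 - <<'E'
from p import *
for l in (40,43,45):
 q=qlean(HA,np.radians(l),-1)
 for xh in (-.16,-.14,-.12,-.08,.04):
  for z in (.012,.05,.1,.15):
    j=env.ik([*h2w([xh,-.004]),z],q); print(l,xh,z,None if j is None else j.round(2))
ds={c:env.read_camera(c) for c in('top','scene')}
for sub in (['top','scene'],['top'],['scene']):
    p,f,_=fit(np.array([*h2w([-.17,-.004]),HA]),['sample_tray','soil_dish'],(0,.03),TR,{c:ds[c] for c in sub}); print(sub,p.round(4),f,w2h(p[:2]),p[2]-HA)
    if len(sub)==2: P=p
look('f4',P,(*HO,HA),ds)
E
```

```text
40 -0.16 0.012 [0.72 0.73 2.26 4.35 0.63 1.35]
40 -0.16 0.05 None
40 -0.16 0.1 None
40 -0.16 0.15 None
40 -0.14 0.012 [0.67 0.73 2.24 4.33 0.62 1.32]
40 -0.14 0.05 [0.67 0.63 2.25 4.45 0.59 1.17]
40 -0.14 0.1 None
40 -0.14 0.15 None
40 -0.12 0.012 [0.63 0.73 2.22 4.31 0.6  1.29]
40 -0.12 0.05 [0.63 0.63 2.23 4.43 0.57 1.14]
40 -0.12 0.1 None
40 -0.12 0.15 None
40 -0.08 0.012 [0.55 0.73 2.17 4.29 0.57 1.23]
40 -0.08 0.05 [0.55 0.64 2.18 4.41 0.54 1.08]
40 -0.08 0.1 None
40 -0.08 0.15 None
40 0.04 0.012 [0.37 0.76 1.99 4.31 0.46 1.  ]
40 0.04 0.05 [0.37 0.68 2.   4.45 0.43 0.84]
40 0.04 0.1 None
40 0.04 0.15 None
43 -0.16 0.012 [0.74 0.75 2.27 4.32 0.7  1.41]
43 -0.16 0.05 [0.74 0.65 2.28 4.42 0.67 1.28]
43 -0.16 0.1 None
43 -0.16 0.15 None
43 -0.14 0.012 [0.7  0.75 2.25 4.29 0.69 1.39]
43 -0.14 0.05 [0.7  0.65 2.26 4.4  0.65 1.25]
43 -0.14 0.1 None
43 -0.14 0.15 None
43 -0.12 0.012 [0.65 0.75 2.23 4.27 0.67 1.36]
43 -0.12 0.05 [0.65 0.65 2.24 4.37 0.64 1.23]
43 -0.12 0.1 None
43 -0.12 0.15 None
43 -0.08 0.012 [0.57 0.75 2.18 4.24 0.64 1.3 ]
43 -0.08 0.05 [0.57 0.66 2.19 4.34 0.6  1.17
[... 417 characters left out ...]
15 None
45 -0.12 0.012 [0.67 0.77 2.23 4.25 0.72 1.4 ]
45 -0.12 0.05 [0.67 0.67 2.25 4.34 0.68 1.28]
45 -0.12 0.1 None
45 -0.12 0.15 None
45 -0.08 0.012 [0.59 0.77 2.19 4.21 0.68 1.35]
45 -0.08 0.05 [0.59 0.68 2.2  4.3  0.65 1.23]
45 -0.08 0.1 None
45 -0.08 0.15 None
45 0.04 0.012 [0.39 0.79 2.02 4.17 0.57 1.16]
45 0.04 0.05 [0.39 0.71 2.03 4.27 0.53 1.05]
45 0.04 0.1 [0.39 0.61 2.04 4.43 0.5  0.86]
45 0.04 0.15 None
['top', 'scene'] [ 0.4458  0.1953 -0.3025] 1092.625 [-0.1706354  -0.00466524] 0.011523326148392299
['top'] [ 0.4423  0.198  -0.2359] 1023.5625 [-0.1747418  -0.00308447] 0.07808005669152959
['scene'] [ 0.4454  0.1955 -0.3183] 66.125 [-0.17105478 -0.00454227] -0.004326430225934208
```

View pics/f4_scene.png

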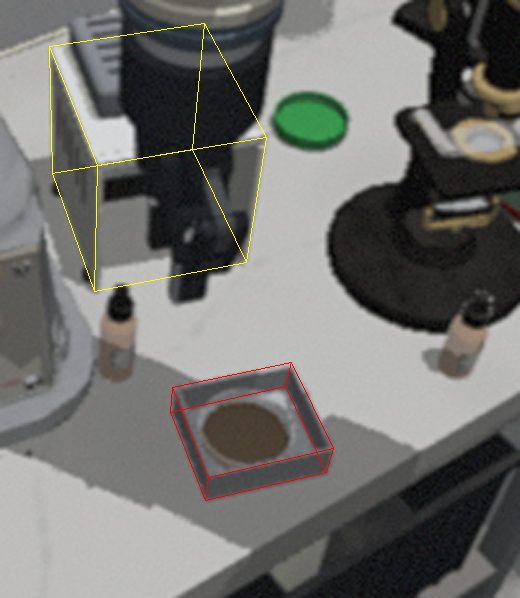

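View pics/f4_top.png

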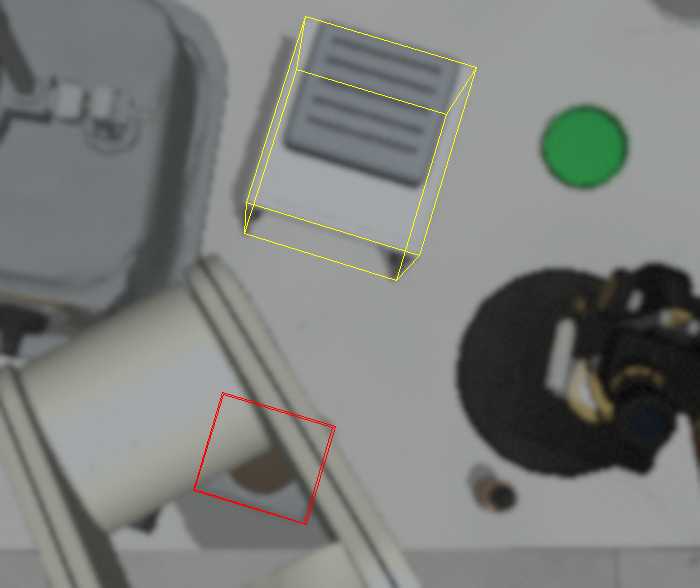

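```bash
python3 - <<'E'
from p import *
q=qdown(HA+np.pi/2); y=-.0045
print(env.ik([*h2w([-.24,y]),.2],q))
env.movep([*h2w([-.24,y]),.2],q)
env.move_gripper(.6)
env.move_linear([*h2w([-.24,y]),.008],None,.15)
env.move_linear([*h2w([-.224,y]),.008],None,.06)
env.move_linear([*h2w([-.145,y]),.008],None,.04)
s=env.state(); print(round(s['time'],2),s['position'].round(4),s['force'].round(2))
env.move_linear([*h2w([-.16,y]),.008],None,.06)
env.move_linear([*h2w([-.22,y]),.15],None,.15)
ds={c:env.read_camera(c) for c in('top','scene')}
for sub in (['scene'],['top']):
    p,f,_=fit(np.array([*h2w([-.094,y]),HA]),['sample_tray','soil_dish'],(0,.03),TR,{c:ds[c] for c in sub}); print(sub,p.round(4),f,w2h(p[:2]),p[2]-HA)
    if sub==['scene']:P=p
look('f5',P,(*HO,HA),ds)
print(env.state()['time'],env.state()['joint_pos'].round(2))
for l in (50,55,60,65):
  for az in (HA,-.15,0.):
   for z in (.06,.1,.15):
    j=env.ik([*h2w([-.17,y]),z],qlean(az,np.radians(l),-1)); print(l,az,z,None if j is None else j.round(2))
E
```

```text
[ 4.91525869e-01  1.92499944e-01  2.05505949e+00 -4.44089210e-16
  8.94033217e-01 -7.65270458e-01]
21.28 [0.4702 0.1876 0.008 ] [-0.42 -0.79 -0.81]
['scene'] [ 0.5187  0.1717 -0.3297] 649.125 [-0.09400386 -0.00452483] -0.0156895993389759
['top'] [ 0.5216  0.1721 -0.2924] 94.0 [-0.09139332 -0.00323848] 0.021559867033485558
23.1583 [ 0.46  0.3   2.06 -0.    0.78 -0.8 ]
50 -0.314 0.06 [0.83 0.7  2.31 4.4  0.82 1.4 ]
50 -0.314 0.1 None
50 -0.314 0.15 None
50 -0.15 0.06 [0.77 0.7  2.38 4.11 0.84 1.5 ]
50 -0.15 0.1 [0.77 0.58 2.39 4.2  0.77 1.37]
50 -0.15 0.15 [0.77 0.42 2.38 4.36 0.71 1.15]
50 0.0 0.06 [0.69 0.71 2.43 3.84 0.87 1.57]
50 0.0 0.1 [0.69 0.58 2.44 3.91 0.78 1.46]
50 0.0 0.15 [0.69 0.41 2.44 4.06 0.66 1.26]
55 -0.314 0.06 [0.87 0.76 2.31 4.38 0.93 1.49]
55 -0.314 0.1 [0.87 0.64 2.33 4.45 0.9  1.37]
55 -0.314 0.15 None
55 -0.15 0.06 [0.81 0.77 2.39 4.1  0.97 1.59]
55 -0.15 0.1 [0.81 0.64 2.4  4.17 0.91 1.47]
55 -0.15 0.15 [0.81 0.48 2.41 4.28 0.83 1.29]
55 0.0 0.06 [0.73 0.79 2.44 3.83 1.03 1.64]
55 0.0 0.1 [0.73 0.65 2.46 3.89 0.94 1.55]
55 0.0 0.15 [0.73 0.47 2.46 3.99 0.82 1.39]
60 -0.314 0.06 [0.91 0.82 2.31 4.37 1.04 1.56]
60 -0.314 0.1 [0.91 0.71 2.33 4.43 1.01 1.45]
60 -0.314 0.15 None
60 -0.15 0.06 [0.85 0.84 2.39 4.1  1.1  1.66]
60 -0.15 0.1 [0.85 0.72 2.41 4.15 1.04 1.56]
60 -0.15 0.15 [0.85 0.55 2.42 4.24 0.96 1.4 ]
60 0.0 0.06 [0.77 0.87 2.45 3.85 1.18 1.7 ]
60 0.0 0.1 [0.77 0.74 2.47 3.88 1.1  1.62]
60 0.0 0.15 [0.77 0.56 2.48 3.95 0.98 1.49]
65 -0.314 0.06 [0.95 0.89 2.3  4.38 1.15 1.62]
65 -0.314 0.1 [0.95 0.77 2.33 4.42 1.12 1.53]
65 -0.314 0.15 None
65 -0.15 0.06 [0.89 0.92 2.38 4.12 1.22 1.72]
65 -0.15 0.1 [0.89 0.8  2.41 4.16 1.17 1.63]
65 -0.15 0.15 [0.89 0.63 2.43 4.21 1.09 1.49]
65 0.0 0.06 [0.8  0.96 2.44 3.88 1.32 1.76]
65 0.0 0.1 [0.8  0.83 2.47 3.9  1.25 1.69]
65 0.0 0.15 [0.8  0.65 2.5  3.94 1.14 1.57]
```

View pics/f5_scene.png

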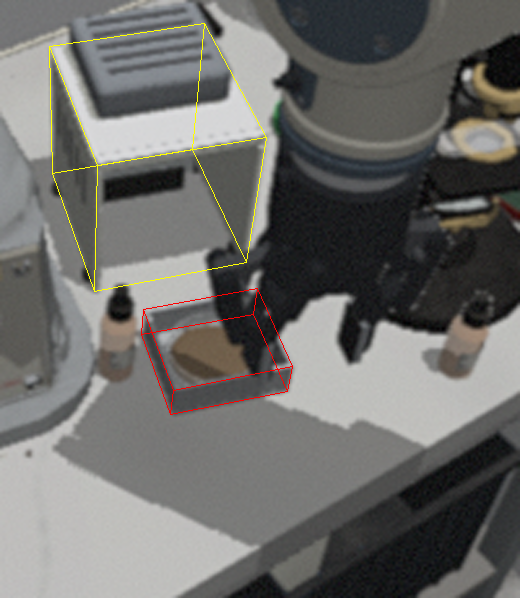

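View pics/f5_top.png

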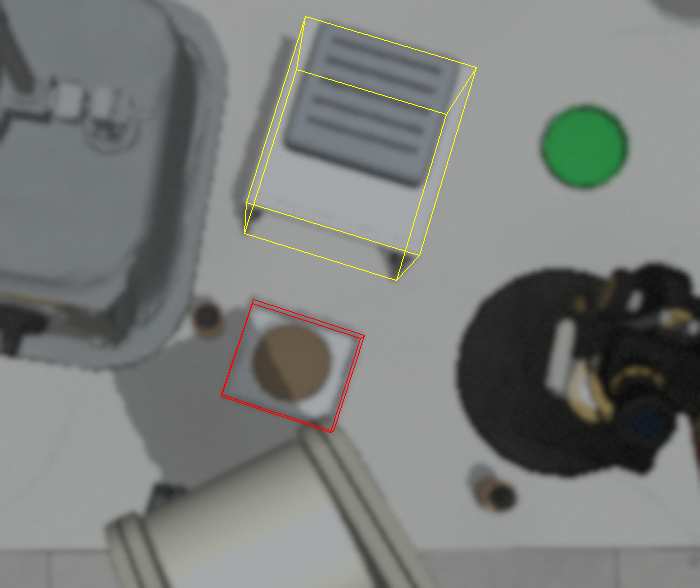

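```bash
python3 - <<'E'
from p import *
y=-.0045
env.goto_joints([.40,-.1,2.0,0,.7,-.8])
env.goto_joints([.3,-.35,2.1,0,.25,-.8])
s=env.state();print(s['time'],s['position'])
env.goto_joints([.3,-.35,2.1,4.1,.25,1.4])
s=env.state();print(s['time'],s['position'])
for xh,z,l,az in ((-.19,.25,60,0),(-.19,.2,60,0),(-.19,.15,60,-.1),(-.17,.1,55,-.2),(-.16,.05,45,HA),(-.16,.016,45,HA),(-.15,.05,43,HA)):
    j=env.ik([*h2w([xh,y]),z],qlean(az,np.radians(l),-1)); print(xh,z,None if j is None else j.round(2))
E
```

```text
24.8417 [0.51609229 0.17226828 0.55112384]
28.2583 [0.55410703 0.12011988 0.66884613]
-0.19 0.25 [0.83 0.19 2.47 4.3  0.78 1.06]
-0.19 0.2 [0.83 0.37 2.5  4.13 0.87 1.3 ]
-0.19 0.15 [0.89 0.55 2.46 4.2  0.98 1.44]
-0.17 0.1 [0.84 0.64 2.38 4.26 0.9  1.44]
-0.16 0.05 [0.76 0.67 2.29 4.4  0.71 1.32]
-0.16 0.016 [0.76 0.76 2.28 4.31 0.74 1.44]
-0.15 0.05 [0.72 0.65 2.27 4.41 0.66 1.27]
```

```bash
python3 - <<'E'
from p import *
y=-.0045
def q(az,l): return qlean(az,np.radians(l),-1)
env.movep([*h2w([-.19,y]),.22],q(0,60))
env.movep([*h2w([-.185,y]),.1],q(-.2,55))
env.movep([*h2w([-.165,y]),.04],q(HA,45))
print(env.move_linear([*h2w([-.165,y]),.014],None,.05,max_force=5))
s=env.state();print(s['time'],s['position'],s['joint_pos'].round(2),s['force'].round(2))
ds={c:env.read_camera(c) for c in('top','scene')}
look('f6',(*h2w([-.094,y]),HA),(*HO,HA),ds)
E
```

```text
False
31.5333 [0.4509751  0.19360786 0.01379739] [0.77 0.77 2.28 4.32 0.75 1.45] [ 0.07  0.44 -0.1 ]
```

View pics/f6_scene.png

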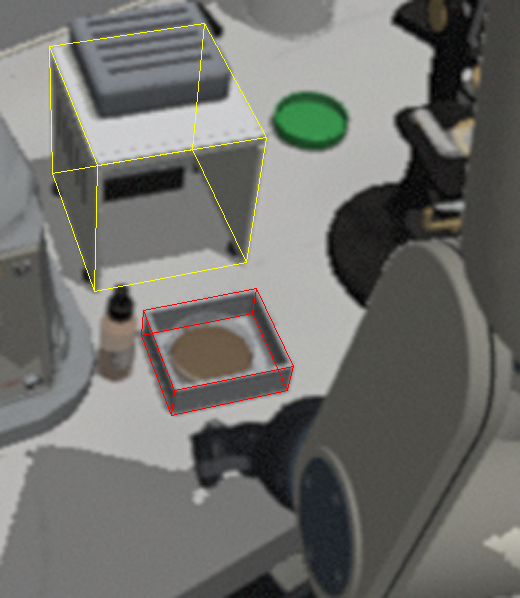

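View pics/f6_top.png

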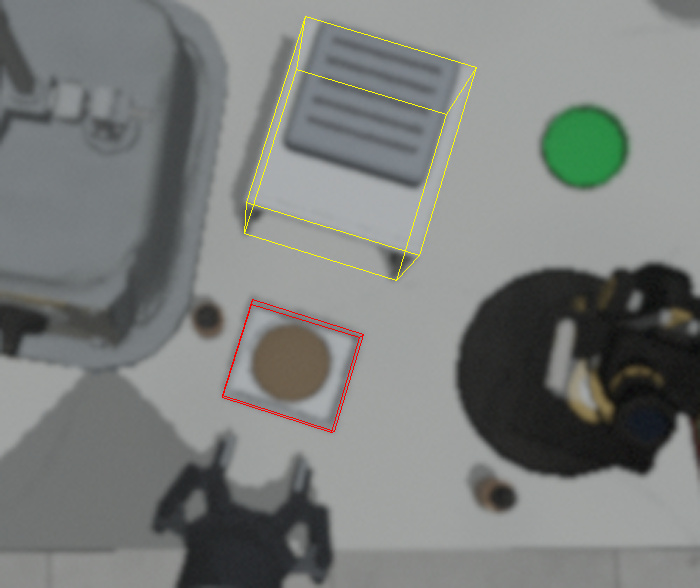

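```bash
python3 - <<'E'
from p import *
T=env.read_camera('top')
def tc(x,y): return 250+x/2.8-.3,130+y/2.8-.3
for z in (.04,.06,.08): print(z,[w2h(ray(T,*tc(*p),z)[:2]).round(4) for p in [(155,527),(328,578),(332,540)]])
env.move_gripper(.2)
ds={c:env.read_camera(c) for c in('top','scene')}
look('f7',(*h2w([-.094,-.0045]),HA),(*HO,HA),ds)
E
```

```text
0.04 [array([-0.2469,  0.0604]), array([-0.2432, -0.0781]), array([-0.2147, -0.0726])]
0.06 [array([-0.2456,  0.0597]), array([-0.242 , -0.0762]), array([-0.2141, -0.0708])]
0.08 [array([-0.2444,  0.059 ]), array([-0.2409, -0.0743]), array([-0.2134, -0.069 ])]
```

View pics/f7_top.png

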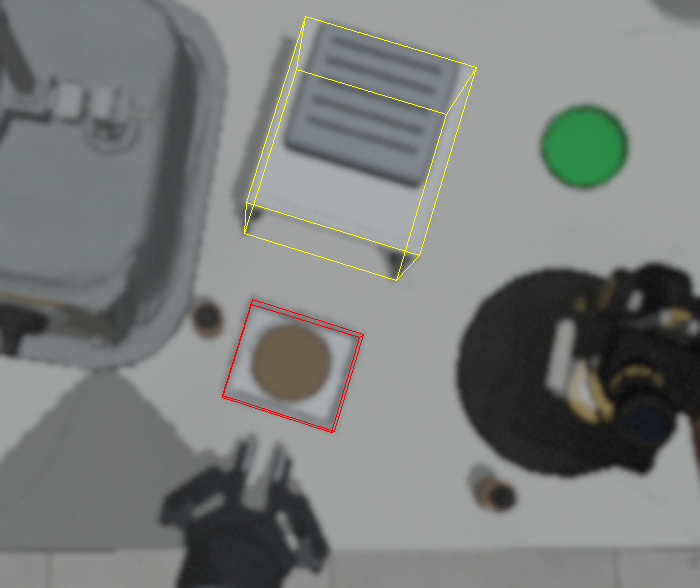

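View pics/f7_scene.png

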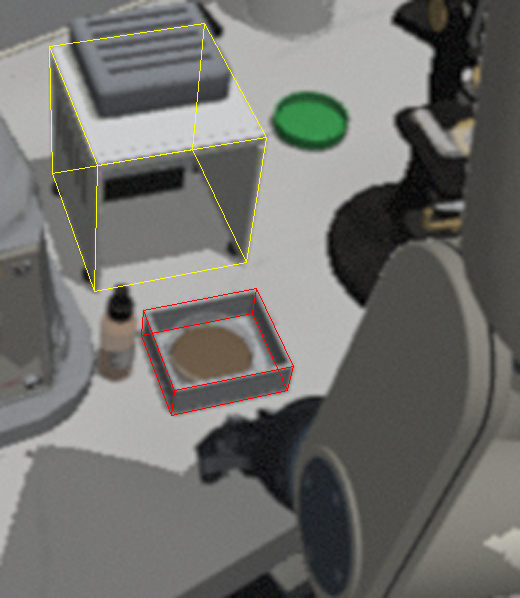

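```bash
python3 - <<'E'
from p import *
y=-.0185
env.move_gripper(.4)
env.move_linear([*h2w([-.165,y]),.014],None,.06)
env.move_linear([*h2w([-.142,y]),.014],None,.05)
env.move_linear([*h2w([-.075,y]),.014],None,.04)
s=env.state();print(s['time'],s['position'],w2h(s['position'][:2]),s['force'].round(2))
ds={c:env.read_camera(c) for c in('top','scene')}
snap('top','t8.png')
tx=-.075+.008+.04
p,f,_=fit(np.array([*h2w([tx,-.0045]),HA]),['sample_tray','soil_dish'],(0,.03),TR,ds); print(p.round(4),f,w2h(p[:2]),p[2]-HA)
look('f8',p,(*HO,HA),ds)
E
```

```text
35.3333 [0.53245416 0.15262807 0.0140976 ] [-0.07501706 -0.01844391] [ 0.26 -0.32 -0.27]
[ 0.5812  0.1511 -0.3064] 1126.3125 [-0.02815785 -0.00487249] 0.007630231776191765
```

View pics/f8_top.png

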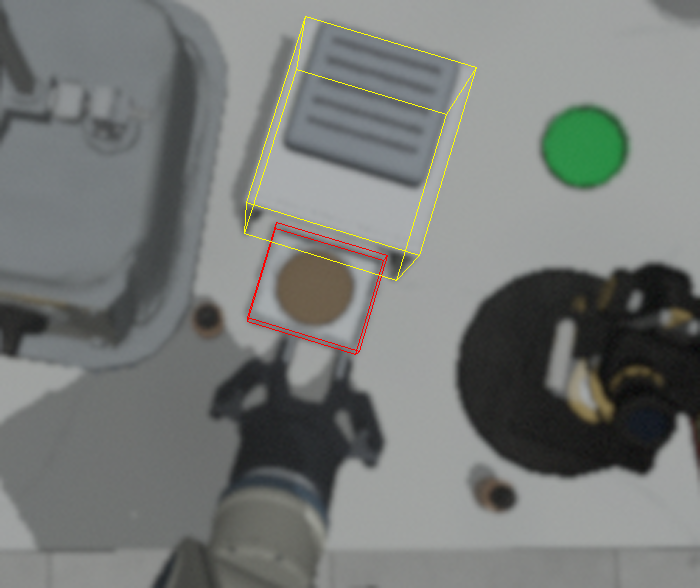

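View pics/f8_scene.png

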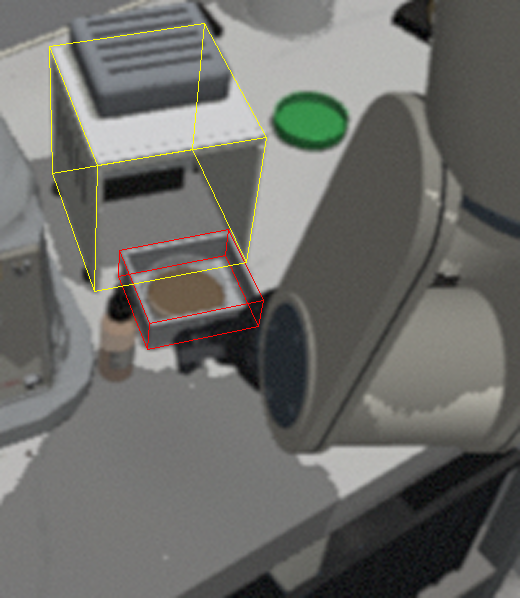

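View pics/t8.png

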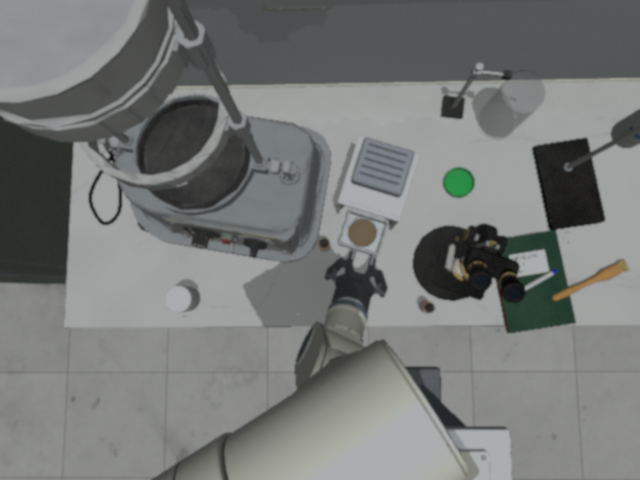

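```bash
cat > f.py <<'E'
from p import *
ax=np.array([np.cos(HA),np.sin(HA),0])
def F(n=6):
    v=[]
    for _ in range(n): env.pause(.03); v.append(env.state()['force']@ax)
    return np.mean(v),np.std(v)
E
python3 - <<'E'
from f import *
y=-.0185
print(F())
env.move_linear([*h2w([-.045,y]),.014],None,.04)
print(F())
print(env.move_linear([*h2w([-.012,y]),.014],None,.03,max_force=8))
print(F()); s=env.state(); print(s['time'],w2h(s['position'][:2]))
ds={c:env.read_camera(c) for c in('top','scene')}
look('f9',(*h2w([.036,-.0047]),HA),(*HO,HA),ds)
E
```

```text
(np.float64(-1.424668374855034), np.float64(0.4716628754329902))
(np.float64(0.0607684238702673), np.float64(0.5783221071706945))
False
(np.float64(-0.2640351394006038), np.float64(0.35013444819060696))
38.4333 [-0.01189329 -0.01838279]
```

View pics/f9_top.png

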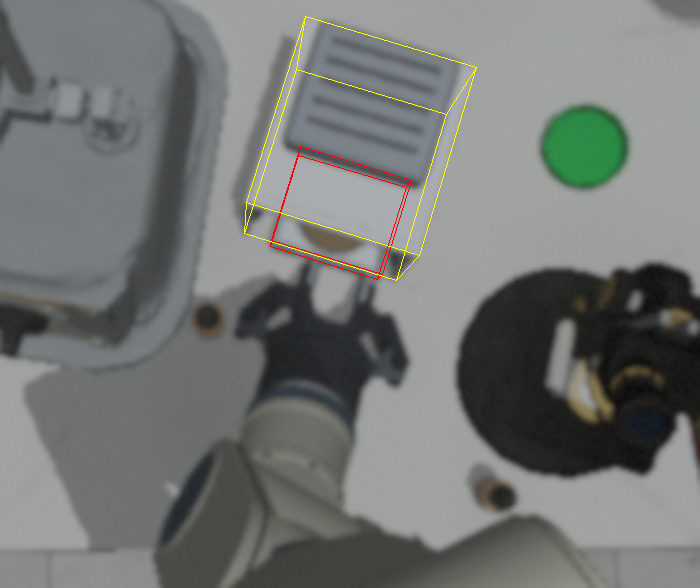

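View pics/f9_scene.png

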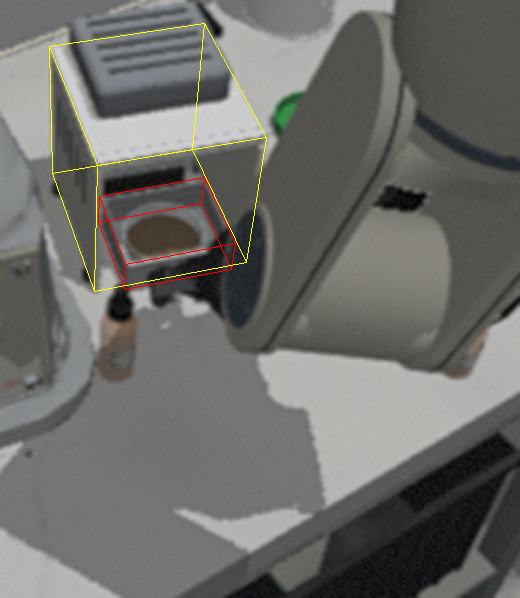

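```bash
python3 - <<'E'
from f import *
y=-.0185; x=-.012
while x<.04:
    x+=.003 if x<-.001 else .002
    r=env.move_linear([*h2w([x,y]),.014],None,.015,max_force=7)
    m,sd=F(5); print(round(x,4),r,round(m,2),round(env.state()['time'],1))
    if r or m<-4.5: break
print(env.state()['position'],w2h(env.state()['position'][:2]))
ds={c:env.read_camera(c) for c in('top','scene')}
look('f10',(*h2w([x+.048,-.0047]),HA),(*HO,HA),ds)
E
```

```text
-0.009 False -0.38 39.0
-0.006 False -0.08 39.6
-0.003 False -0.54 40.1
-0.0 False -0.06 40.6
0.002 False -0.81 41.0
0.004 False -0.41 41.5
0.006 False -0.73 42.0
0.008 True -0.05 42.3
[0.61015104 0.12690486 0.01316461] [ 0.0068259  -0.01891152]
```

View pics/f10_top.png

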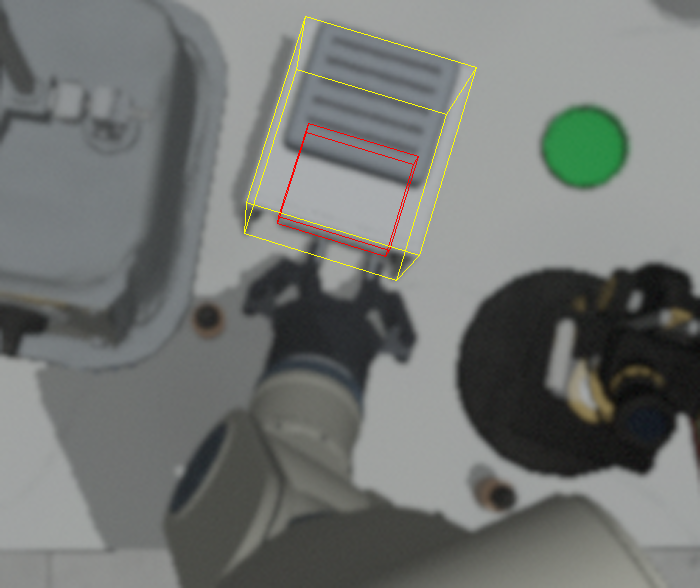

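View pics/f10_scene.png

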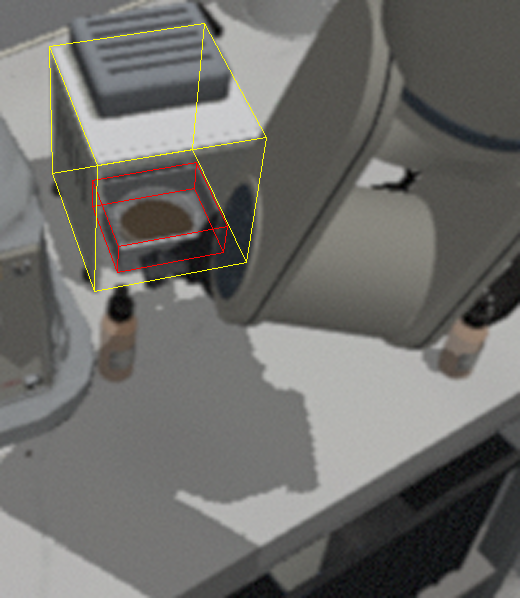

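```bash
python3 - <<'E'
from f import *
def V(n=10):
    v=[];t=[]
    for _ in range(n): env.pause(.02); s=env.state(); v.append(s['force']);t.append(s['ft_torque'])
    return np.mean(v,0).round(2),np.mean(t,0).round(3)
y=-.0185
print(V())
for x in (.0075,.0085,.0095):
    r=env.move_linear([*h2w([x,y]),.014],None,.005,max_force=7); print(x,r,env.state()['force'].round(2),V(),w2h(env.state()['position'][:2]).round(4),env.state()['time'])
    if r: break
E
```

```text
(array([ 0.22, -0.2 ,  0.1 ]), array([0.104, 0.319, 0.009]))
0.0075 False [-0.01  0.08 -0.38] (array([-0.3 ,  0.2 , -0.13]), array([0.116, 0.312, 0.013])) [ 0.0075 -0.0185] 43.1583
0.0085 True [-0.16  0.22  0.19] (array([-0.12, -0.19,  0.06]), array([0.103, 0.326, 0.01 ])) [ 0.0074 -0.0188] 43.575
```

```bash
python3 - <<'E'
from f import *
d=snap('top','t11.png')
a=cv2.resize(d['frame'][195:260,330:410,::-1],None,fx=8,fy=8,interpolation=cv2.INTER_CUBIC); cv2.imwrite('pics/z11.png',a)
d=snap('scene','s11.png')
a=cv2.resize(d['frame'][160:230,300:400,::-1],None,fx=8,fy=8,interpolation=cv2.INTER_CUBIC); cv2.imwrite('pics/z11s.png',a)
E
```

```text
(no output)
```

View pics/z11.png

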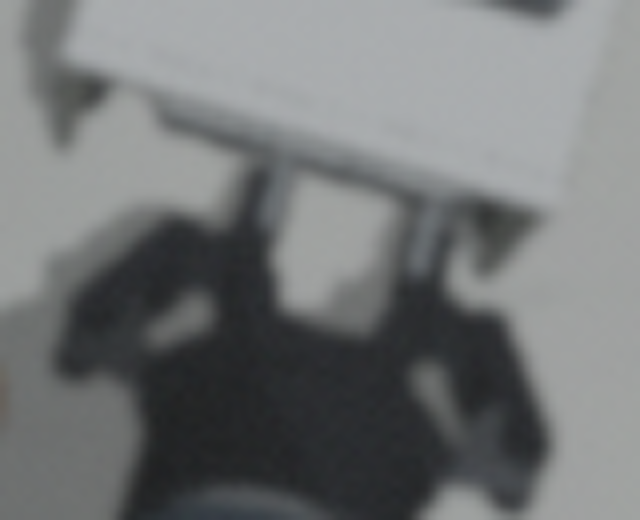

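View pics/z11s.png

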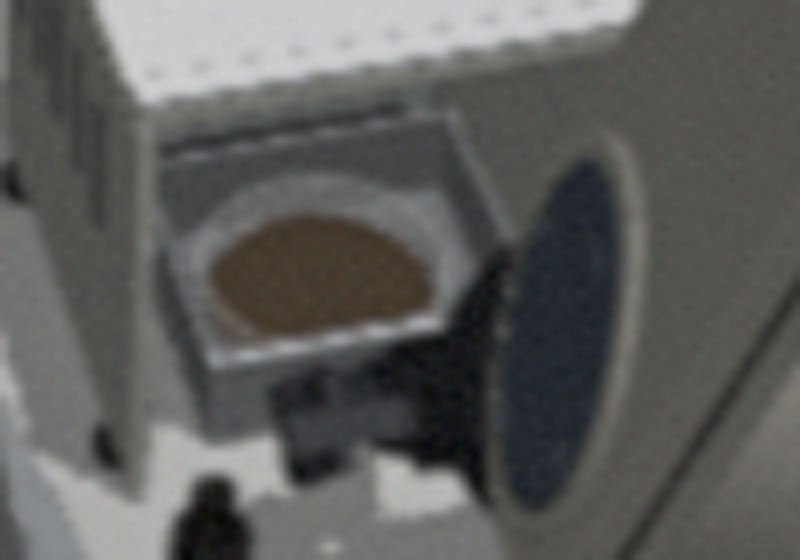

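```bash
python3 - <<'E'
from f import *
y=-.0185
for x,fm in ((.009,10),(.0105,10),(.012,10)):
    r=env.move_linear([*h2w([x,y]),.014],None,.003,max_force=fm); s=env.state(); m=F(6); print(x,r,(s['force']@ax).round(2),np.round(m,2),w2h(s['position'][:2]).round(4),w2h(env.state()['position'][:2]).round(4),env.state()['position'][2],s['tau'].round(2),s['time'])
    if r: break
d=snap('scene','s12.png')
a=cv2.resize(d['frame'][160:230,300:400,::-1],None,fx=8,fy=8,interpolation=cv2.INTER_CUBIC); cv2.imwrite('pics/z12s.png',a)
E
```

```text
0.009 False -3.41 [-3.55  0.5 ] [ 0.0087 -0.0187] [ 0.0088 -0.0186] 0.013858526545833614 [-1.000e+00 -5.529e+01 -8.840e+00 -8.100e-01  3.850e+00 -3.000e-02] 44.4083
0.0105 False -4.28 [-5.01  0.64] [ 0.0103 -0.0186] [ 0.0104 -0.0186] 0.01387508556303357 [ -1.19 -55.86  -9.88  -0.97   4.11  -0.06] 45.2583
0.012 False -5.64 [-5.84  0.26] [ 0.0116 -0.0187] [ 0.0116 -0.0187] 0.01371203724735064 [ -1.59 -56.14 -10.35  -0.98   4.33  -0.06] 46.1083
```

View pics/z12s.png

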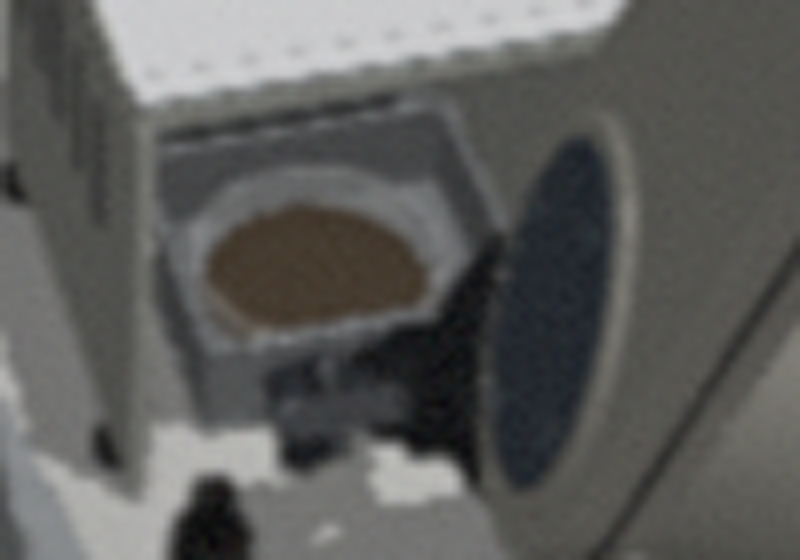

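```bash
python3 - <<'E'
from f import *
y=-.0185
env.move_linear([*h2w([.004,y]),.014],None,.006)
print(F(5))
env.move_linear([*h2w([-.02,y]),.014],None,.03)
env.move_linear([*h2w([-.13,y]),.014],None,.08)
env.pause(.3); print(F(5),env.state()['time'])
ds={c:env.read_camera(c) for c in('top','scene')}
p,f,_=fit(np.array([*h2w([.058,-.0047]),HA]),['sample_tray','soil_dish'],(0,.03),TR,{'scene':ds['scene']}); print(p,w2h(p[:2]),p[2]-HA,f)
look('f13',(*h2w([.057,-.005]),HA),(*HO,HA),ds)
d=ds['scene']
a=cv2.resize(d['frame'][160:230,300:400,::-1],None,fx=8,fy=8,interpolation=cv2.INTER_CUBIC); cv2.imwrite('pics/z13s.png',a)
T=ds['top']
for n in ('vial_tall','vial_short','sample_jar'):
  for c in ds:
    for r in env.trace(n,c)[:1]: print(n,c,r['at'],round(r['score'],2))
E
```

```text
(np.float64(-0.16404089806258274), np.float64(0.4894667301106227))
(np.float64(0.24185272793904922), np.float64(0.21715514300678357)) 50.95
[ 0.65901051  0.12601061 -0.30187312] [ 0.05357263 -0.00467104] 0.01212688451614069 91.5625
vial_tall top [325.5, 244.8] 0.72
vial_tall scene [322.5, 238.9] 0.69
vial_short top [426.6, 306.1] 0.54
sample_jar top [182.8, 298.0] 0.59
sample_jar scene [344.5, 202.1] 0.21
```

View pics/f13_scene.png

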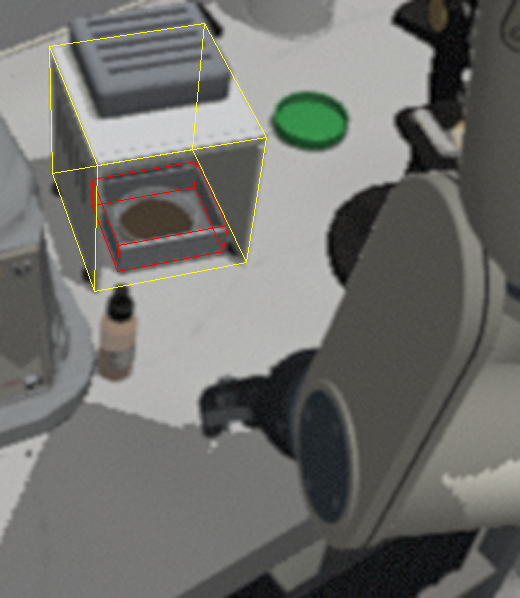

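View pics/z13s.png

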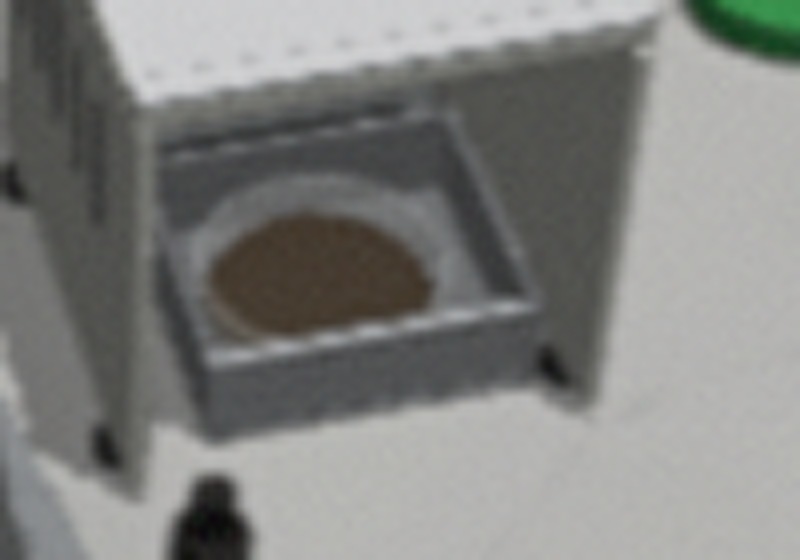

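View pics/f13_top.png

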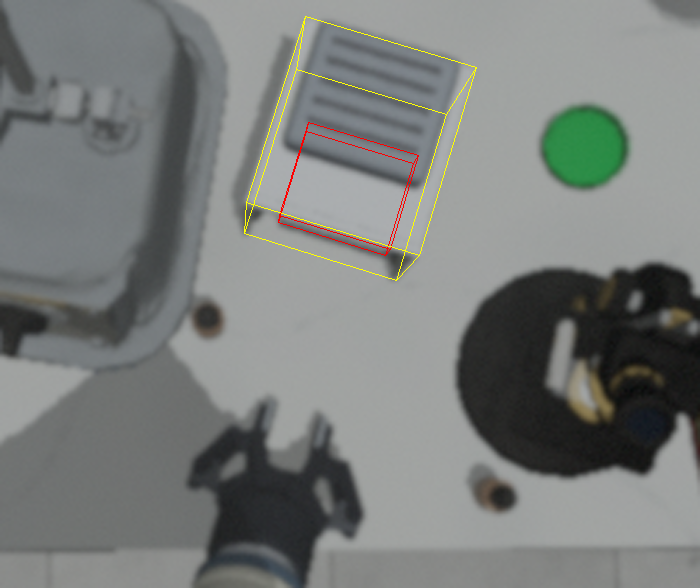

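```bash
python3 - <<'E'
from f import *
d=snap('scene','s13.png'); print(env.state()['time'])
g=lambda n: cv2.cvtColor(cv2.imread(f'pics/{n}.png'),cv2.COLOR_BGR2GRAY).astype(np.float32)
A,B,C=g('s11'),g('s12'),g('s13')
def reg(a,b,x0,x1,y0,y1):
    best=None
    w=np.float32([[1,0,0],[0,1,0]])
    t=a[y0:y1,x0:x1]; 
    _,W=cv2.findTransformECC(t,b[y0:y1,x0:x1],w,cv2.MOTION_TRANSLATION,(3,200,1e-6),None,3); return W[:,2]
for r in [(324,346,182,206),(322,352,184,204)]:
    print('11->12',reg(A,B,*r),'11->13',reg(A,C,*r),'12->13',reg(B,C,*r))
P=h2w([.06,-.005]); p0=proj(d,[*P,.02]); p1=proj(d,[*(P+.001*ax[:2]),.02]); print('px per mm',p1-p0)
for n in ('s1','s2'):pass
S0=g('scene0'); 
for nm,r in (('vialL',(314,334,216,260)),): print(nm,reg(S0,C,*r))
E
```

```text
51.5
11->12 [-0.16319412 -1.3541486 ] 11->13 [-0.11727025 -0.15534389] 12->13 [0.31632665 1.0610962 ]
11->12 [-0.7252618 -1.2278595] 11->13 [-0.09596628 -0.11717971] 12->13 [0.64552623 0.89502746]
px per mm [-0.13344715 -0.31104471]
vialL [0.27330035 0.22688815]
```

```bash
python3 - <<'E'
from f import *
d=env.read_camera('scene')
R=lambda u,v,z: ray(d,300+u/8-.45,160+v/8-.45,z)[:2]
fl,fr=R(137,497,0),R(592,412,0)  # front feet: left outer?, right outer?
print('feet',fl,fr,np.linalg.norm(fl-fr),'yaw',np.arctan2(*(fl-fr)[::-1])-np.pi/2, w2h(fl),w2h(fr))
for n,(u,v,z) in dict(nl=(208,438,0),nr=(538,385,0),NL=(208,362,.03),NR=(538,300,.03),FR=(452,108,.03)).items(): print(n,w2h(R(u,v,z)).round(4))
E
```

```text
feet [0.62915301 0.20763875] [0.58970117 0.08748277] 0.12646702480593028 yaw -0.3172485535879266 [-3.71276104e-05  6.37440011e-02] [-0.00044796 -0.06272236]
nl [0.0158 0.0399]
nr [ 0.0127 -0.0519]
NL [0.015 0.041]
NR [ 0.0155 -0.0498]
FR [ 0.0928 -0.0512]
```

```bash
python3 - <<'E'
from f import *
s=env.state(); print(s['time'],s['force'].round(2)); env.sign_off()
E
```

```text
51.55 [-0.08 -0.2  -0.23]
the job is handed in; nothing more can be done
```

The tray is in the drying hood, resting against the spring stop, and I handed the job in at about 51.6 s. `sign_off` gives no verdict, so this rests on my own checks.

**What I did:** I pushed the tray sideways along the worktop with two fingers, turning it into line with the hood. I then pushed it past the shaker-side vial, and finished with the tool leaned back 45° until it met the stop. The pad began to push back with the tray's middle about 55 mm inside the roof's front edge. After that the force rose by about 0.8–1 N per mm, to roughly 6 N on the tool. I then backed the tool away slowly.

**Last checks:**

| Check | Measured | Limit |
|---|---|---|
| Tray depth in the hood | about 54 mm | at least 46 mm |
| Distance from the centre line | about 5 mm to the right | 10 mm |
| Angle to the hood | under 1° | 5.7° |
| Force on the tool after withdrawal | about zero | robot touches nothing |

- **Dish:** the dish sits level in the tray.
- **Vials and jar:** the vial beside the gap shows no movement to within about 1 mm. The other vial and the jar look unmoved in the top view. The networks missed that vial in the last scene picture and gave one low-score false hit for the jar.

**Less certain:**
- **Pressing force:** I could not measure it directly after backing off. Comparing pictures suggests the pad is still compressed by about 1 mm, so about 1 N.
- **Offset:** the 5 mm offset carries 1–2 mm of camera error.

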